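Wedge a controller tray clear of its frame and hold it

ROBOT

A 6-joint arm with a two-finger parallel gripper is mounted at the origin on the work surface. World frame = base frame: x ahead of the robot, y to its left, z up, the work surface at z = 0. Lengths are in mm, angles in degrees, forces in N, time in s.
With the tool pointing down it reaches from about 250 to 775 mm from the base axis. Payload 4 kg.
Tool frame: the origin (TCP) lies between the finger pads; the fingertips stand 25 mm ahead of it and the grasp point (between the pads) lies 6 mm ahead of it; z points along the fingers, y is the direction in which the jaws open and shut (so a half turn about z gives the same grasp; the last joint's range is limited). The gripper opens to 85 mm and grips with 20 to 120 N. Pads are 22 mm wide; open, the fingers measure 114 mm over their backs; the gripper's body (76 mm by 85 mm) begins 54 mm behind the grasp point. The pads swing forward as they close: fully open they stand 13 mm farther back than shut.
Start: joints at [-80.621, 4.996, 78.535, -0, 96.463, -5.907], TCP at [145.002, -530.559, 228.841] pointing down, gripper open.
Joint ranges: [-177.83, 177.83], [-43.37, 116.18], [15.69, 146.23], [-61.86, 241.86], [9.47, 152.12], [-147.06, 147.06]. Speed limits (degrees/s): [159.86, 159.86, 180, 180, 180, 180].

INTERFACE

Orientations are given as a 3x3 rotation matrix whose columns are the frame's x, y, z axes.
In Python, from station import get_obs, viewer, job gives the robot as it stands.
- The arm moves only by the tool drive_tool, never from a script. Its argument "targets" is a list of rows, each an object with "dp": the shift along the tool's x, y, z in cm, a list of three; "turn": the turn, a rotation vector about the tool's x, y, z in degrees, a list of three; "hand": the opening, from 0 (shut) to 1 (fully open). A call has 1 to 10 rows; each row is the pose to reach, as a shift and turn from the pose commanded when the call began, along the tool's axes at that moment; what a row does not reach only later rows make up. A row lasts 1/12 s, in which the tool goes at most 41.7 mm and 7.16 degrees, less where a joint would pass 70% of its speed; a pose out of reach is approached as far as the arm can. A call with a gripper value outside its range is refused whole. The fingers move at their own pace and stop on an object; "newtons" is the grip in N (left out, the last holds). Time passes only in rows, so rows that repeat a pose let the fingers close. It gives the time, the measured TCP pose, the force and the opening at its end, in the units of the state.
- get_obs(): the state, without advancing time (a new reading comes with each control period).
- viewer.snapshot(name): name is "scene" or "top"; returns a dict with "image" (420x560x3 uint8, blue, green, red), "intrinsics" (3x3 intrinsics, pixels), "k1" (the pictures are not rectified: a ray, as slopes to the right and down, at radius r is drawn at 1 + k1 r^2 times it, then the intrinsics apply), "R" (3x3) and "t" (3): a world point X has camera coordinates R X + t. Camera axes: x right, y down, z forward; pixel columns grow to the right and rows downward; lengths in mm; the calibration is good to about 2 mm. A picture is of the moment at which its call begins. There is no depth.
- job.sign_off(): hands the job in, once; it reports no verdict.
The state is a dict: "time_s": time; "joint_positions": joint angles; "joint_vel": joint speeds; "tau": joint torques, N m; "tcp_pos": TCP position; "eef_rot": TCP orientation; "force": force on the tool from outside, world axes, zero at the start; "moment": the same for the moment, N m; "opening": finger opening in mm.
Only numpy, scipy, OpenCV 4.12 (cv2) and the standard library are available. Lean on these libraries where they do the work, as an engineer would, in place of code of your own. Each camera call takes 0.05 s, during which the arm holds its last target. There are 200 camera calls.

TASK

Move the blue contactor from in front of the yellow stand into the grey parts bin and let go of it there. Then take the orange wedge by its block and push it, thin end first and flat on the bench, under the middle of the tray's round front bar until the bar has just lifted off the yellow frame by about 6 mm (the black line on the wedge is then under the bar; 10 mm at most), and finish there still gripping the wedge. Lift the tray with the wedge only, do not touch it with the gripper, and leave the carton, the gauge and the screwdriver where they are.

Things in the scene. Friction and masses are not known exactly. Their poses are not given: they have to be found in the camera images.
- frame: Yellow frame bolted to the bench: two rails 205 mm long, 22 wide, 14 high, 148 mm free bench between them, a crossbar at the far end. Origin on the bench below the axis of the tray's front bar, at mid-width; x points from the open front to the hinge at the back (the way the wedge is pushed), y left, z up. Fixed in a run; place and yaw (within 0.25 rad of world x) differ between runs.
- tray: Aluminium tray with a black motor controller, about 1.2 kg, hinged at the back of the frame; only its front rises. Hinge axis 190 mm behind the bar. Origin inside the front bar, 20 mm above the frame's origin at rest; axes then as the frame's. Front end: a round steel bar, 10 mm thick, 192 mm along y, resting on both rails with about 6 N. The controller begins 40 mm behind the bar; its fins reach 83 mm above the bench.
- bar (a point): Lowest point of the tray's front bar at mid-width. Its height is 14 mm above the bench when the bar rests on the rails, and rises with the tray: 20 mm is the 6 mm lift that is asked for.
- wedge: Orange wedge, 130 mm long, 36 wide, 0.12 kg, loose, flat on the bench. Origin on its underside at mid-length; x points to the thin tip (x +65 mm, 4 mm thick). The top rises backwards 0.30 mm per mm to 31 mm at x -25. Behind it the grip block, x -65 to -25 mm, 30 wide in y, 55 high: grip across y. Black line 54 mm behind the tip. Tip 33 mm past the bar's axis: first contact; 54 mm: 6 mm lift.
- tip (a point): Middle of the lower edge of the wedge's thin tip, on its underside.
- contactor: Blue contactor block with a white band and two brass studs on top, 50 (x) x 36 (y) x 40 mm high (studs 9 mm more), 0.15 kg, loose on the bench in front of the stand, in the wedge's way. Origin at the centre of its underside; grip it across y.
- bin: Grey open parts bin, 170 x 170 mm, 50 mm high, walls and floor 5 mm thick, fixed to the bench, to the left or the right. Origin at the centre of its underside.
- carton: Bystander: cardboard carton 70 x 90 x 60 mm. Origin at the centre of its underside.
- gauge: Bystander: round black gauge with a white dial, 84 mm across, 45 mm high, lying face up. Origin at the centre of its underside.
- screwdriver: Bystander: screwdriver lying on the bench between the robot and the work, about 200 mm long. Origin under its middle; x points to its tip.
There are look-alikes about, which are no part of the job. There is more than one size of the contactor; the job needs the smallest.

How it is judged:
By the outcome, as a careful person would: the job done as asked, in the order asked, and still so for the second after the job is handed in, while the arm keeps its last pose, push and grip.
It also fails if it takes over 58 s, if anything falls off the work surface, if the arm or the gripper's body presses on something with over 40 N, if the wrist force passes 120 N, or if a joint passes its speed limit or range.

## Working session

There is one attempt and no reset: what is moved stays moved. The work goes in short steps, Python scripts to look and compute and a tool call to move; the robot and the scene stay as the last step left them, time stands still between calls to the robot, and variables do not carry over. Pictures are saved under pics/ and viewed, about 8 in all and at most 12, crops included, and the job is handed in when it is done.

Besides the shell and the picture viewer there is one more tool, called after ">>>" as name([rows], argument=value, ...), one row to a line, values as JSON. drive_tool: Moves the arm, as the interface text tells. Its arguments: {"type":"object","properties":{"targets":{"type":"array"},"newtons":{"type":"number"}},"required":["targets"]}

```bash
mkdir -p pics; cat > h.py <<'E'
import numpy as np, cv2, json
from station import get_obs, viewer, job
def snap(name,f):
    s=viewer.snapshot(name); cv2.imwrite(f'pics/{f}.png',s['image'])
    np.savez(f'pics/{f}.npz',**{k:np.array(s[k]) for k in('image','intrinsics','k1','R','t')}); return s
def px2w(s,u,v,z):
    K=np.array(s['intrinsics']);k=float(s['k1']);R=np.array(s['R']);t=np.array(s['t'])
    d=cv2.undistortPoints(np.array([[[u,v]]],float),K,np.array([k,0,0,0,0.]))[0,0]
    r=R.T@np.array([d[0],d[1],1]);c=-R.T@t
    return c+r*(z-c[2])/r[2]
def w2px(s,X):
    return cv2.projectPoints(np.array([X],float),cv2.Rodrigues(np.array(s['R']))[0],np.array(s['t'],float),np.array(s['intrinsics']),np.array([float(s['k1']),0,0,0,0.]))[0][0,0]
def load(f): return dict(np.load(f'pics/{f}.npz'))
def crop(s,f,x0,y0,x1,y1,k):
    cv2.imwrite(f'pics/{f}.png',cv2.resize(s['image'][y0:y1,x0:x1],None,fx=k,fy=k,interpolation=cv2.INTER_CUBIC))
E
python3 - <<'E'
from h import *
for n in('top','scene'):
    s=snap(n,n+'1'); R=np.array(s['R']); print(n,-R.T@np.array(s['t']),R.round(2).tolist(),np.array(s['intrinsics']).tolist(),s['k1'])
print(get_obs())
E
```

```text
top [ 424.61390194    8.0165484  1344.53169655] [[0.03, -1.0, 0.01], [-1.0, -0.03, -0.09], [0.09, -0.01, -1.0]] [[483.1711643872688, 0.0, 279.3240946574307], [0.0, 483.1711643872688, 212.3768406554917], [0.0, 0.0, 1.0]] -0.09542754898012433
scene [1172.44811376 -130.30717484  653.24990201] [[0.25, 0.97, -0.02], [0.66, -0.18, -0.72], [-0.7, 0.17, -0.69]] [[416.11871259516835, 0.0, 277.81514665398595], [0.0, 416.11871259516835, 209.51857111493393], [0.0, 0.0, 1.0]] -0.10215674380651596
{'time_s': 0.1, 'joint_positions': array([-8.06183975e+01,  5.03642042e+00,  7.86184760e+01,  5.45735050e-04,
        9.64653975e+01, -5.90849152e+00]), 'joint_vel': array([-0.02068158, -0.02613199, -0.17512678,  0.07893676, -0.04696668,
        0.00799126]), 'tau': array([ 1.29937627e-03, -3.53014255e+01, -3.14218748e+01, -2.50223602e-04,
        7.92244129e-03,  4.52635135e-06]), 'tcp_pos': array([ 144.94640363, -530.0596535 ,  227.72029832]), 'eef_rot': array([[ 9.64602783e-01,  2.63706959e-01, -3.32903801e-04],
       [ 2.63707073e-01, -9.64600582e-01,  2.07298377e-03],
       [ 2.25541046e-04, -2.08739500e-03, -9.99997796e-01]]), 'force': array([ 0.49092094, -0.93879953,  0.05553314]), 'moment': array([ 0.01437533,  0.0326541 , -0.01748384]), 'opening': 85.15996410783922}
```

View pics/top1.png

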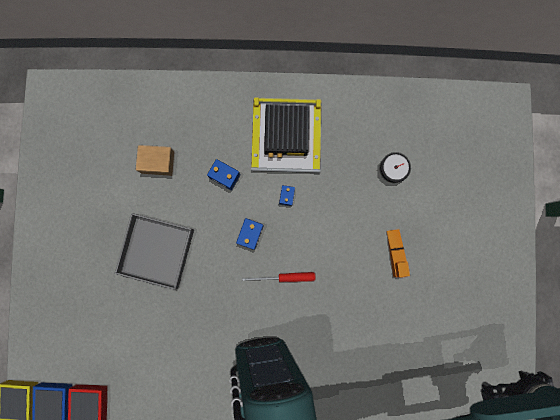

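View pics/scene1.png

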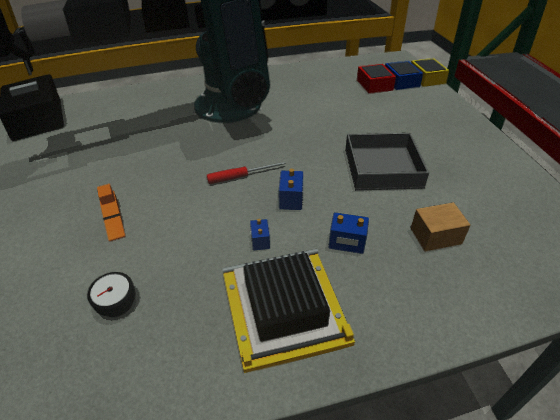

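The top view shows the frame around (287,135), the small contactor at (287,196) and two larger look-alikes at (224,174) and (250,235). It also shows the bin at (156,252), the wedge at (398,254) with its tip up, the gauge at (395,167), the carton at (154,160) and the screwdriver at (280,278). I'll enlarge the work area.

```bash
python3 - <<'E'
from h import *
s=load('top1')
a=s['image'][90:220,240:335]; b=s['image'][180:290,375:425]
A=cv2.resize(a,None,fx=4.5,fy=4.5,interpolation=2); B=cv2.resize(b,None,fx=5,fy=5,interpolation=2)
c=np.zeros((590,690,3),np.uint8); c[:A.shape[0],:A.shape[1]]=A; c[:B.shape[0],435:435+B.shape[1]]=B
cv2.imwrite('pics/c1.png',c)
E
```

```text
(no output)
```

View pics/c1.png

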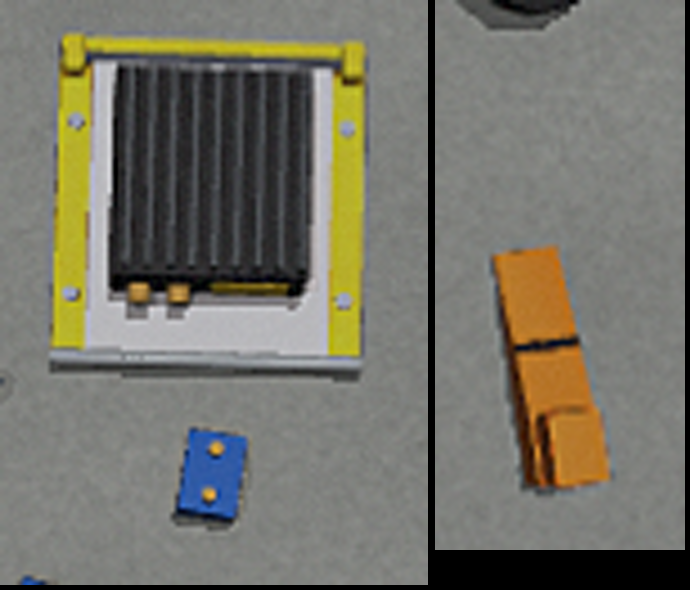

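The crop shows the bar ends at (51,360) and (360,368). The contactor top corners are at (190,428), (247,435), (236,522) and (176,513). The wedge's tip edge runs (493,256)–(558,247), its line (515,348)–(579,341), and its block top corners are at about (552,412), (600,407), (609,480) and (558,487).

```bash
python3 - <<'E'
from h import *
s=load('top1')
A=lambda u,v,z:px2w(s,240+(u+.5)/4.5-.5,90+(v+.5)/4.5-.5,z)
B=lambda u,v,z:px2w(s,375+(u-435+.5)/5-.5,180+(v+.5)/5-.5,z)
def p(n,*P):
    P=np.array(P); print(n,P[:,:2].round(1).tolist(),'mean',P.mean(0).round(1)); return P
b=p('bar',A(51,360,20),A(360,368,20)); d=b[0]-b[1]; print(np.linalg.norm(d),'yaw',np.degrees(np.arctan2(-d[0],d[1])))
for e in [((62,60),(52,348)),((364,60),(360,355))]:
    q=[A(*k,14) for k in e]; d=q[0]-q[1]; print('rail yaw',np.degrees(np.arctan2(d[1],d[0])))
c=p('cont',*[A(*k,40) for k in((190,428),(247,435),(236,522),(176,513))])
print(np.linalg.norm(c-np.roll(c,-1,0),axis=1)); p('studs',A(216,449,49),A(209,495,49))
t=p('tip',B(493,256,4),B(558,247,4)); l=p('line',B(515,348,20.2),B(579,341,20.2)); k=p('block',*[B(*k,55) for k in((552,412),(600,407),(609,480),(558,487))])
for a,z in((t,l),(t,k),(l,k)):
    d=a.mean(0)-z.mean(0); print(np.linalg.norm(d[:2]),'yaw',np.degrees(np.arctan2(d[1],d[0])))
p('bin',*[px2w(s,*k,50) for k in((133,214),(194,229),(178,290),(117,273))])
p('big2',px2w(s,250,228,60)); p('big1',px2w(s,224,174,60)); p('sd',px2w(s,243,279,8),px2w(s,315,277,15)); p('gauge',px2w(s,395,167,45))
E
```

```text
bar [[658.1, 74.3], [658.5, -116.5]] mean [658.3 -21.1  20. ]
190.79584785653137 yaw 0.12825476341544748
rail yaw -0.08812521407217334
rail yaw 0.14687509166738724
cont [[615.2, -12.2], [611.9, -46.8], [558.8, -41.4], [563.2, -5.0]] mean [587.3 -26.3  40. ]
[34.7844309  53.41274285 36.60621442 52.46528033]
studs [[601.6, -28.0], [573.7, -24.5]] mean [587.6 -26.2  49. ]
tip [[498.9, -308.0], [504.9, -344.9]] mean [ 501.9 -326.5    4. ]
line [[447.5, -317.0], [452.2, -352.8]] mean [ 449.8 -334.9   20.2]
block [[413.1, -328.9], [416.3, -355.0], [377.3, -360.3], [373.1, -332.5]] mean [ 394.9 -344.2   55. ]
52.711711106242795 yaw 9.157621986084678
108.39870327801867 yaw 9.399730167603078
55.68790821695419 yaw 9.62889899398304
bin [[523.4, 387.9], [487.6, 220.6], [323.8, 257.2], [363.6, 423.8]] mean [424.6 322.4  50. ]
big2 [[493.8, 69.9]] mean [493.8  69.9  60. ]
big1 [[637.1, 144.3]] mean [637.1 144.3  60. ]
sd [[355.8, 87.4], [366.6, -109.9]] mean [361.2 -11.2  11.5]
gauge [[672.7, -322.0]] mean [ 672.7 -322.    45. ]
```

```bash
cat >> h.py <<'E'
def plan(x,y,z,yaw):
    o=get_obs(); R=np.array(o['eef_rot']); p=np.array(o['tcp_pos'])
    c,s=np.cos(np.radians(yaw)),np.sin(np.radians(yaw)); G=np.array([[c,s,0],[s,-c,0],[0,0,-1.]])
    print('dp cm',(R.T@(np.array([x,y,z])-p)/10).round(2),'turn',np.degrees(cv2.Rodrigues(R.T@G)[0].ravel()).round(2),'force',np.array(o['force']).round(1),'open',round(o['opening'],1),'p',p.round(1),'t',o['time_s'])
E
python3 -c "
from h import *
plan(587.3,-26.3,130,-7.2)"
```

```text
dp cm [ 55.95 -36.91   9.86] turn [-1.200e-01  1.000e-02  2.249e+01] force [ 0.5 -0.9  0.1] open 85.2 p [ 144.9 -530.1  227.7] t 0.1
```

>>> drive_tool([
  {"dp":[55.9,-36.9,9.8],"turn":[0,0,22.5],"hand":1},
  {"dp":[55.9,-36.9,9.8],"turn":[0,0,22.5],"hand":1},
  {"dp":[55.9,-36.9,9.8],"turn":[0,0,22.5],"hand":1},
  {"dp":[55.9,-36.9,9.8],"turn":[0,0,22.5],"hand":1},
  {"dp":[55.9,-36.9,9.8],"turn":[0,0,22.5],"hand":1},
  {"dp":[55.9,-36.9,9.8],"turn":[0,0,22.5],"hand":1},
  {"dp":[55.9,-36.9,9.8],"turn":[0,0,22.5],"hand":1},
  {"dp":[55.9,-36.9,9.8],"turn":[0,0,22.5],"hand":1},
  {"dp":[55.9,-36.9,9.8],"turn":[0,0,22.5],"hand":1},
  {"dp":[55.9,-36.9,9.8],"turn":[0,0,22.5],"hand":1},
])

```text
time_s: 0.93
tcp_pos: [414.5, -222.6, 168.7]
eef_rot: [[0.992, -0.126, -0.0], [-0.126, -0.992, 0.0], [-0.0, -0.0, -1.0]]
force: [0.7, -0.4, -0.1]
opening: 85.5
```

```bash
python3 -c "
from h import *
plan(587.3,-26.3,110,-7.2)"
```

```text
dp cm [ 14.68 -21.65   5.86] turn [-0.    0.01 -0.02] force [ 0.7 -0.4 -0.1] open 85.5 p [ 414.5 -222.6  168.7] t 0.9333
```

>>> drive_tool([
  {"dp":[13.5,-20.5,5.5],"turn":[0,0,0],"hand":1},
  {"dp":[13.5,-20.5,5.5],"turn":[0,0,0],"hand":1},
  {"dp":[13.5,-20.5,5.5],"turn":[0,0,0],"hand":1},
  {"dp":[13.5,-20.5,5.5],"turn":[0,0,0],"hand":1},
  {"dp":[13.5,-20.5,5.5],"turn":[0,0,0],"hand":1},
  {"dp":[13.5,-20.5,5.5],"turn":[0,0,0],"hand":1},
  {"dp":[13.5,-20.5,5.5],"turn":[0,0,0],"hand":1},
  {"dp":[13.5,-20.5,5.5],"turn":[0,0,0],"hand":1},
  {"dp":[13.5,-20.5,5.5],"turn":[0,0,0],"hand":1},
  {"dp":[13.5,-20.5,5.5],"turn":[0,0,0],"hand":1},
])

```text
time_s: 1.77
tcp_pos: [572.9, -39.2, 114.5]
eef_rot: [[0.992, -0.127, -0.0], [-0.127, -0.992, -0.001], [-0.0, 0.001, -1.0]]
force: [-0.4, -0.3, 0.3]
opening: 85.6
```

```bash
python3 -c "
from h import *
plan(587.3,-26.3,32,-7.2)"
```

```text
dp cm [ 1.26 -1.47  8.25] turn [ 0.04  0.   -0.08] force [-0.4 -0.3  0.3] open 85.6 p [572.9 -39.2 114.5] t 1.7667
```

>>> drive_tool([
  {"dp":[1.3,-1.5,0],"turn":[0,0,0],"hand":1},
  {"dp":[1.3,-1.5,2],"turn":[0,0,0],"hand":1},
  {"dp":[1.3,-1.5,4.5],"turn":[0,0,0],"hand":1},
  {"dp":[1.3,-1.5,7],"turn":[0,0,0],"hand":1},
  {"dp":[1.3,-1.5,8.2],"turn":[0,0,0],"hand":1},
  {"dp":[1.3,-1.5,8.2],"turn":[0,0,0],"hand":1},
  {"dp":[1.3,-1.5,8.2],"turn":[0,0,0],"hand":1},
])

```text
time_s: 2.35
tcp_pos: [587.8, -25.9, 32.5]
eef_rot: [[0.992, -0.127, -0.0], [-0.127, -0.992, -0.0], [-0.0, 0.0, -1.0]]
force: [0.4, 0.4, 0.7]
opening: 85.3
```

>>> drive_tool([
  {"dp":[0,0,0],"turn":[0,0,0],"hand":0},
  {"dp":[0,0,0],"turn":[0,0,0],"hand":0},
  {"dp":[0,0,0],"turn":[0,0,0],"hand":0},
  {"dp":[0,0,0],"turn":[0,0,0],"hand":0},
  {"dp":[0,0,0],"turn":[0,0,0],"hand":0},
  {"dp":[0,0,0],"turn":[0,0,0],"hand":0},
  {"dp":[0,0,0],"turn":[0,0,0],"hand":0},
  {"dp":[0,0,0],"turn":[0,0,0],"hand":0},
], newtons=40)

```text
time_s: 3.02
tcp_pos: [589.2, -25.2, 33.8]
eef_rot: [[0.992, -0.125, 0.003], [-0.125, -0.992, -0.001], [0.003, 0.0, -1.0]]
force: [-1.5, -0.2, 5.3]
opening: 33.9
```

```bash
python3 -c "
from h import *
plan(424.6,322.4,150,-7.2)"
```

```text
dp cm [-20.66 -32.41 -11.68] turn [ 0.02 -0.15 -0.01] force [-1.5 -0.2  5.3] open 33.9 p [589.2 -25.2  33.8] t 3.0167
```

>>> drive_tool([
  {"dp":[0,0,-3],"turn":[0,0,0],"hand":0},
  {"dp":[0,0,-7],"turn":[0,0,0],"hand":0},
  {"dp":[0,0,-11],"turn":[0,0,0],"hand":0},
  {"dp":[0,0,-12],"turn":[0,0,0],"hand":0},
  {"dp":[0,0,-12],"turn":[0,0,0],"hand":0},
])

```text
time_s: 3.43
tcp_pos: [590.8, -25.1, 157.2]
eef_rot: [[0.992, -0.125, 0.01], [-0.125, -0.992, -0.001], [0.01, 0.0, -1.0]]
force: [0.7, -0.9, -1.3]
opening: 33.9
```

>>> drive_tool([
  {"dp":[-2,-3,0],"turn":[0,0,0],"hand":0},
  {"dp":[-4,-6.2,0],"turn":[0,0,0],"hand":0},
  {"dp":[-6,-9.4,0],"turn":[0,0,0],"hand":0},
  {"dp":[-8,-12.6,0],"turn":[0,0,0],"hand":0},
  {"dp":[-10,-15.7,0],"turn":[0,0,0],"hand":0},
  {"dp":[-12,-18.8,0],"turn":[0,0,0],"hand":0},
  {"dp":[-14,-22,0],"turn":[0,0,0],"hand":0},
  {"dp":[-16,-25.1,0],"turn":[0,0,0],"hand":0},
  {"dp":[-18,-28.2,0],"turn":[0,0,0],"hand":0},
  {"dp":[-20,-31.3,0],"turn":[0,0,0],"hand":0},
])

```text
time_s: 4.27
tcp_pos: [426.5, 311.4, 148.8]
eef_rot: [[0.992, -0.126, -0.005], [-0.126, -0.992, -0.003], [-0.004, 0.003, -1.0]]
force: [-0.1, -1.2, -1.9]
opening: 33.7
```

>>> drive_tool([
  {"dp":[-0.7,-1,0],"turn":[0,0,0],"hand":0},
  {"dp":[-0.7,-1,0],"turn":[0,0,0],"hand":0},
  {"dp":[-0.7,-1,0],"turn":[0,0,0],"hand":0},
])

```text
time_s: 4.52
tcp_pos: [422.2, 321.1, 149.7]
eef_rot: [[0.992, -0.124, -0.003], [-0.124, -0.992, -0.003], [-0.003, 0.004, -1.0]]
force: [1.1, -0.9, -1.4]
opening: 34.2
```

```bash
python3 -c "
from h import *
plan(424.6,322.4,45,-7.2)
snap('scene','scene2')"
```

```text
dp cm [ 0.25 -0.2  10.47] turn [0.21 0.16 0.09] force [ 1.1 -0.9 -1.4] open 34.2 p [422.2 321.1 149.7] t 4.5167
```

View pics/scene2.png

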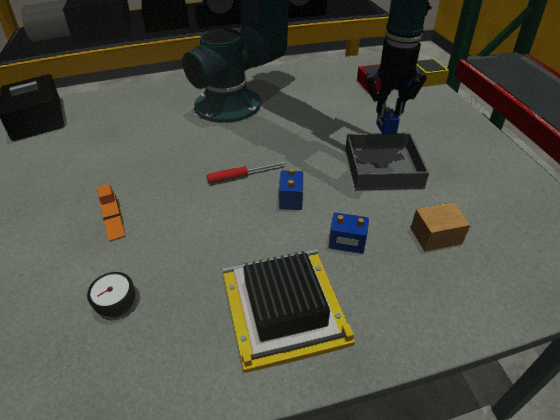

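The contactor is in the jaws at (388,122), above the bin. I'll lower it and release.

>>> drive_tool([
  {"dp":[0.2,-0.2,3],"turn":[0,0,0],"hand":0},
  {"dp":[0.2,-0.2,6],"turn":[0,0,0],"hand":0},
  {"dp":[0.2,-0.2,9],"turn":[0,0,0],"hand":0},
  {"dp":[0.2,-0.2,10.7],"turn":[0,0,0],"hand":0},
  {"dp":[0.2,-0.2,10.7],"turn":[0,0,0],"hand":0},
  {"dp":[0.2,-0.2,10.7],"turn":[0,0,0],"hand":0},
  {"dp":[0.2,-0.2,10.7],"turn":[0,0,0],"hand":0},
])

```text
time_s: 5.15
tcp_pos: [427.0, 322.8, 46.3]
eef_rot: [[0.992, -0.127, 0.002], [-0.127, -0.992, 0.001], [0.002, -0.001, -1.0]]
force: [0.2, 0.3, -1.0]
opening: 33.9
```

>>> drive_tool([
  {"dp":[0,0,0],"turn":[0,0,0],"hand":1},
  {"dp":[0,0,0],"turn":[0,0,0],"hand":1},
  {"dp":[0,0,0],"turn":[0,0,0],"hand":1},
  {"dp":[0,0,0],"turn":[0,0,0],"hand":1},
  {"dp":[0,0,0],"turn":[0,0,0],"hand":1},
  {"dp":[0,0,-3],"turn":[0,0,0],"hand":1},
  {"dp":[0,0,-7],"turn":[0,0,0],"hand":1},
  {"dp":[0,0,-11],"turn":[0,0,0],"hand":1},
  {"dp":[0,0,-13],"turn":[0,0,0],"hand":1},
  {"dp":[0,0,-13],"turn":[0,0,0],"hand":1},
])

```text
time_s: 5.98
tcp_pos: [428.6, 325.2, 182.8]
eef_rot: [[0.992, -0.125, 0.012], [-0.125, -0.992, 0.007], [0.011, -0.008, -1.0]]
force: [0.3, 1.1, 0.9]
opening: 84.9
```

```bash
python3 -c "
from h import *
plan(395.7,-344.1,165,9.4)
s=snap('top','top2')
crop(s,'c2',100,195,220,305,4)"
```

```text
dp cm [ 5.11 66.82  1.28] turn [ -0.38  -0.67 -16.6 ] force [0.3 1.1 0.9] open 84.9 p [428.6 325.2 182.8] t 5.9833
```

>>> drive_tool([
  {"dp":[5.1,66.8,1.3],"turn":[0,0,-16.6],"hand":1},
  {"dp":[5.1,66.8,1.3],"turn":[0,0,-16.6],"hand":1},
  {"dp":[5.1,66.8,1.3],"turn":[0,0,-16.6],"hand":1},
  {"dp":[5.1,66.8,1.3],"turn":[0,0,-16.6],"hand":1},
  {"dp":[5.1,66.8,1.3],"turn":[0,0,-16.6],"hand":1},
  {"dp":[5.1,66.8,1.3],"turn":[0,0,-16.6],"hand":1},
  {"dp":[5.1,66.8,1.3],"turn":[0,0,-16.6],"hand":1},
  {"dp":[5.1,66.8,1.3],"turn":[0,0,-16.6],"hand":1},
  {"dp":[5.1,66.8,1.3],"turn":[0,0,-16.6],"hand":1},
  {"dp":[5.1,66.8,1.3],"turn":[0,0,-16.6],"hand":1},
])

```text
time_s: 6.87
tcp_pos: [403.7, -88.9, 165.5]
eef_rot: [[0.987, 0.163, -0.002], [0.163, -0.987, 0.001], [-0.002, -0.001, -1.0]]
force: [1.3, 1.1, -0.5]
opening: 85.0
```

```bash
python3 -c "
from h import *
plan(395.7,-344.1,140,9.4)"
```

```text
dp cm [-4.95 25.05  2.52] turn [-0.08  0.13 -0.  ] force [ 1.3  1.1 -0.5] open 85.0 p [403.7 -88.9 165.5] t 6.8667
```

>>> drive_tool([
  {"dp":[-4.9,23.5,2.5],"turn":[0,0,0],"hand":1},
  {"dp":[-4.9,23.5,2.5],"turn":[0,0,0],"hand":1},
  {"dp":[-4.9,23.5,2.5],"turn":[0,0,0],"hand":1},
  {"dp":[-4.9,23.5,2.5],"turn":[0,0,0],"hand":1},
  {"dp":[-4.9,23.5,2.5],"turn":[0,0,0],"hand":1},
  {"dp":[-4.9,23.5,2.5],"turn":[0,0,0],"hand":1},
  {"dp":[-4.9,23.5,2.5],"turn":[0,0,0],"hand":1},
  {"dp":[-4.9,23.5,2.5],"turn":[0,0,0],"hand":1},
  {"dp":[-4.9,23.5,2.5],"turn":[0,0,0],"hand":1},
])

```text
time_s: 7.62
tcp_pos: [394.7, -326.2, 140.7]
eef_rot: [[0.987, 0.163, -0.002], [0.163, -0.987, 0.003], [-0.002, -0.003, -1.0]]
force: [-0.5, 0.1, 0.1]
opening: 85.7
```

```bash
python3 -c "
from h import *
plan(395.7,-344.1,36,9.4)
s=snap('top','top3')
crop(s,'c3',100,195,220,305,5)"
```

```text
dp cm [-0.18  1.82 10.47] turn [-0.18  0.09 -0.02] force [-0.5  0.1  0.1] open 85.7 p [ 394.7 -326.2  140.7] t 7.6167
```

View pics/c3.png

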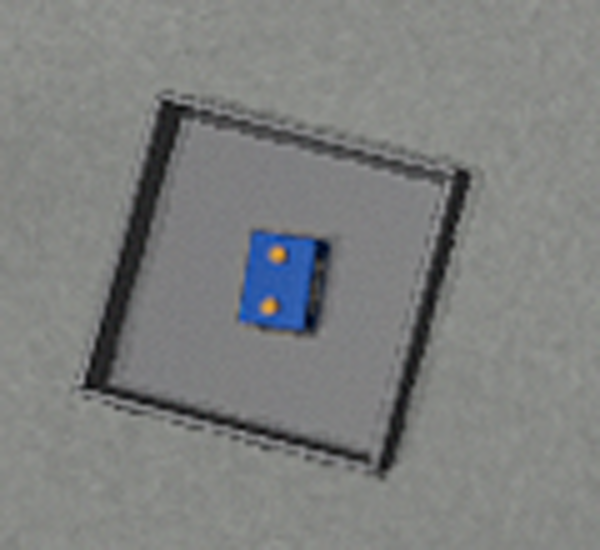

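The contactor stands upright in the middle of the bin, at crop (280,280). Next, the wedge.

>>> drive_tool([
  {"dp":[-0.2,1.8,0],"turn":[0,0,0],"hand":1},
  {"dp":[-0.2,1.8,2.5],"turn":[0,0,0],"hand":1},
  {"dp":[-0.2,1.8,5.5],"turn":[0,0,0],"hand":1},
  {"dp":[-0.2,1.8,8.5],"turn":[0,0,0],"hand":1},
  {"dp":[-0.2,1.8,10.4],"turn":[0,0,0],"hand":1},
  {"dp":[-0.2,1.8,10.4],"turn":[0,0,0],"hand":1},
  {"dp":[-0.2,1.8,10.4],"turn":[0,0,0],"hand":1},
  {"dp":[-0.2,1.8,10.4],"turn":[0,0,0],"hand":1},
])

```text
time_s: 8.33
tcp_pos: [397.4, -345.3, 40.1]
eef_rot: [[0.986, 0.165, 0.002], [0.165, -0.986, -0.002], [0.002, 0.002, -1.0]]
force: [0.6, 0.3, 1.1]
opening: 85.6
```

>>> drive_tool([
  {"dp":[0,0,0],"turn":[0,0,0],"hand":0},
  {"dp":[0,0,0],"turn":[0,0,0],"hand":0},
  {"dp":[0,0,0],"turn":[0,0,0],"hand":0},
  {"dp":[0,0,0],"turn":[0,0,0],"hand":0},
  {"dp":[0,0,0],"turn":[0,0,0],"hand":0},
  {"dp":[0,0,0],"turn":[0,0,0],"hand":0},
  {"dp":[0,0,0],"turn":[0,0,0],"hand":0},
  {"dp":[0,0,0],"turn":[0,0,0],"hand":0},
  {"dp":[0,0,0],"turn":[0,0,0],"hand":0},
  {"dp":[0,0,0],"turn":[0,0,0],"hand":0},
], newtons=80)

```text
time_s: 9.17
tcp_pos: [396.7, -345.9, 39.3]
eef_rot: [[0.987, 0.163, 0.001], [0.163, -0.987, -0.001], [0.001, 0.001, -1.0]]
force: [-1.4, 1.2, 5.1]
opening: 27.7
```

```bash
python3 -c "
from h import *
plan(395.7,-344.1,80,9.4)"
```

```text
dp cm [-0.06 -0.19 -4.07] turn [ 0.08 -0.05 -0.02] force [-1.4  1.2  5.1] open 27.7 p [ 396.7 -345.9   39.3] t 9.1667
```

>>> drive_tool([
  {"dp":[0,0,-2],"turn":[0,0,0],"hand":0},
  {"dp":[0,0,-4.5],"turn":[0,0,0],"hand":0},
  {"dp":[0,0,-6],"turn":[0,0,0],"hand":0},
  {"dp":[0,0,-6],"turn":[0,0,0],"hand":0},
  {"dp":[0,0,-6],"turn":[0,0,0],"hand":0},
])

```text
time_s: 9.58
tcp_pos: [396.4, -345.6, 98.4]
eef_rot: [[0.987, 0.163, 0.001], [0.163, -0.987, -0.001], [0.001, 0.001, -1.0]]
force: [0.4, -1.0, -1.7]
opening: 27.5
```

```bash
python3 -c "
from h import *
plan(480,-21.1,100,0)"
```

```text
dp cm [ 13.54 -30.66  -0.18] turn [ 0.05 -0.04  9.38] force [ 0.4 -1.  -1.7] open 27.5 p [ 396.4 -345.6   98.4] t 9.5833
```

>>> drive_tool([
  {"dp":[1.3,-3,-0.2],"turn":[0,0,1],"hand":0},
  {"dp":[2.7,-6,-0.2],"turn":[0,0,2],"hand":0},
  {"dp":[4.1,-9.3,-0.2],"turn":[0,0,3],"hand":0},
  {"dp":[5.6,-12.7,-0.2],"turn":[0,0,4],"hand":0},
  {"dp":[7.1,-16,-0.2],"turn":[0,0,5],"hand":0},
  {"dp":[8.6,-19.4,-0.2],"turn":[0,0,6],"hand":0},
  {"dp":[10,-22.7,-0.2],"turn":[0,0,7],"hand":0},
  {"dp":[11.4,-26,-0.2],"turn":[0,0,8],"hand":0},
  {"dp":[12.6,-28.6,-0.2],"turn":[0,0,9],"hand":0},
  {"dp":[13.5,-30.7,-0.2],"turn":[0,0,9.4],"hand":0},
])

```text
time_s: 10.42
tcp_pos: [478.1, -17.8, 97.7]
eef_rot: [[1.0, 0.001, -0.004], [0.001, -1.0, 0.001], [-0.004, -0.001, -1.0]]
force: [-0.2, -0.1, -1.2]
opening: 28.0
```

>>> drive_tool([
  {"dp":[0,0,0],"turn":[0,0,0],"hand":0},
  {"dp":[0,0,0],"turn":[0,0,0],"hand":0},
  {"dp":[0,0,0],"turn":[0,0,0],"hand":0},
])

```text
time_s: 10.67
tcp_pos: [478.3, -20.7, 98.5]
eef_rot: [[1.0, 0.0, -0.003], [0.0, -1.0, -0.0], [-0.003, 0.0, -1.0]]
force: [0.0, -0.5, -1.1]
opening: 27.7
```

```bash
python3 -c "
from h import *
plan(480,-21.1,39.3,0)"
```

```text
dp cm [0.19 0.03 5.92] turn [0.01 0.19 0.  ] force [ 0.  -0.5 -1.1] open 27.7 p [478.3 -20.7  98.5] t 10.6667
```

>>> drive_tool([
  {"dp":[0.2,0,2],"turn":[0,0.2,0],"hand":0},
  {"dp":[0.2,0,4],"turn":[0,0.2,0],"hand":0},
  {"dp":[0.2,0,5],"turn":[0,0.2,0],"hand":0},
  {"dp":[0.2,0,5.5],"turn":[0,0.2,0],"hand":0},
  {"dp":[0.2,0,5.8],"turn":[0,0.2,0],"hand":0},
  {"dp":[0.2,0,5.9],"turn":[0,0.2,0],"hand":0},
  {"dp":[0.2,0,5.9],"turn":[0,0.2,0],"hand":0},
  {"dp":[0.2,0,5.9],"turn":[0,0.2,0],"hand":0},
])

```text
time_s: 11.33
tcp_pos: [482.2, -20.8, 42.3]
eef_rot: [[1.0, -0.0, 0.005], [-0.0, -1.0, -0.0], [0.005, 0.0, -1.0]]
force: [-0.4, -1.3, -1.3]
opening: 27.8
```

```bash
python3 - <<'E'
from h import *
plan(480,-21.1,39.3,0)
s=snap('top','top4'); q=snap('scene','scene4')
A=cv2.resize(s['image'][155:275,245:325],None,fx=4.5,fy=4.5,interpolation=2); B=cv2.resize(q['image'][180:300,215:320],None,fx=4,fy=4,interpolation=2)
c=np.zeros((560,800,3),np.uint8); c[:A.shape[0],:A.shape[1]]=A; c[:B.shape[0],370:370+B.shape[1]]=B
cv2.imwrite('pics/c4.png',c)
E
```

```text
dp cm [-0.22  0.03  0.3 ] turn [ 0.03 -0.31 -0.03] force [-0.4 -1.3 -1.3] open 27.8 p [482.2 -20.8  42.3] t 11.3333
```

View pics/c4.png

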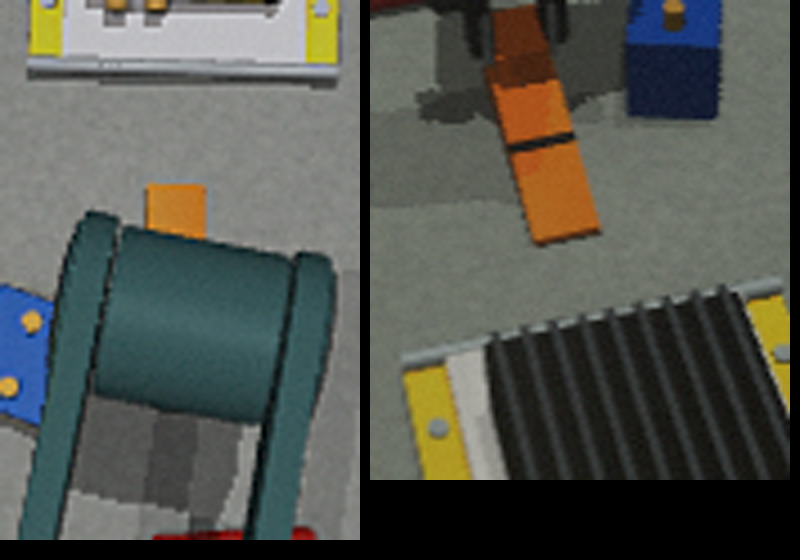

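In the top crop (left) the tip edge runs (148,184)–(206,184) and the bar's ends are at (28,67) and (338,75). In the scene crop (right) the tip's top edge runs (534,238)–(600,228), with the wedge in line with the bar's middle.

```bash
python3 - <<'E'
from h import *
s=load('top4');q=load('scene4')
A=lambda u,v,z:px2w(s,245+(u+.5)/4.5-.5,155+(v+.5)/4.5-.5,z).round(1)[:2]
B=lambda u,v,z:px2w(q,215+(u-370+.5)/4-.5,180+(v+.5)/4-.5,z).round(1)[:2]
print('top tip',A(148,184,6),A(206,184,6),'bar',A(28,67,20),A(338,75,20))
print('scene tip',B(534,238,6),B(600,228,6),'bar',B(404,358,20),B(780,286,20),'line',B(511,148,23),B(574,136,23))
E
```

```text
top tip [589.5  -1.4] [590.5 -37.3] bar [658.4  74.6] [ 658.8 -116.8]
scene tip [586. -37.] [588.3  -1.7] bar [ 658.8 -116.4] [663.   72.7] line [533.8 -37.4] [533.8  -2.4]
```

>>> drive_tool([
  {"dp":[0,0.2,0.1],"turn":[0,0,0],"hand":0},
  {"dp":[0,0.2,0.2],"turn":[0,0,0],"hand":0},
  {"dp":[0,0.2,0.2],"turn":[0,0,0],"hand":0},
  {"dp":[0,0.2,0.2],"turn":[0,0,0],"hand":0},
])

```text
time_s: 11.77
tcp_pos: [481.6, -22.6, 39.5]
eef_rot: [[1.0, -0.0, 0.004], [-0.0, -1.0, -0.0], [0.004, 0.0, -1.0]]
force: [-0.1, -0.0, -0.4]
opening: 27.9
```

>>> drive_tool([
  {"dp":[0,0,0.05],"turn":[0,-0.2,0],"hand":0},
  {"dp":[1,0,0.1],"turn":[0,-0.2,0],"hand":0},
  {"dp":[2.5,0,0.1],"turn":[0,-0.2,0],"hand":0},
  {"dp":[4,0,0.1],"turn":[0,-0.2,0],"hand":0},
  {"dp":[5.5,0,0.1],"turn":[0,-0.2,0],"hand":0},
  {"dp":[7,0,0.1],"turn":[0,-0.2,0],"hand":0},
  {"dp":[8,0,0.1],"turn":[0,-0.2,0],"hand":0},
  {"dp":[9,0,0.1],"turn":[0,-0.2,0],"hand":0},
  {"dp":[9,0,0.1],"turn":[0,-0.2,0],"hand":0},
  {"dp":[9,0,0.1],"turn":[0,-0.2,0],"hand":0},
])

```text
time_s: 12.6
tcp_pos: [573.0, -22.6, 39.4]
eef_rot: [[1.0, 0.0, 0.003], [0.0, -1.0, -0.0], [0.003, 0.0, -1.0]]
force: [2.1, -0.3, 2.5]
opening: 28.1
```

```bash
python3 -c "
from h import *
plan(605,-23,39,0)"
```

```text
dp cm [3.2  0.04 0.06] turn [ 0.02 -0.19  0.  ] force [ 2.1 -0.3  2.5] open 28.1 p [573.  -22.6  39.4] t 12.6
```

>>> drive_tool([
  {"dp":[0.3,0,0],"turn":[0,-0.1,0],"hand":0},
  {"dp":[0.6,0,0],"turn":[0,-0.1,0],"hand":0},
  {"dp":[0.8,0,0],"turn":[0,-0.1,0],"hand":0},
  {"dp":[0.8,0,0],"turn":[0,-0.1,0],"hand":0},
  {"dp":[0.8,0,0],"turn":[0,-0.1,0],"hand":0},
])

```text
time_s: 13.02
tcp_pos: [578.5, -22.5, 39.4]
eef_rot: [[1.0, -0.0, -0.003], [-0.0, -1.0, -0.0], [-0.003, 0.0, -1.0]]
force: [-2.4, 0.8, 6.0]
opening: 27.9
```

>>> drive_tool([
  {"dp":[0.2,0,0],"turn":[0,0,0],"hand":0},
  {"dp":[0.4,0,0],"turn":[0,0,0],"hand":0},
  {"dp":[0.4,0,0],"turn":[0,0,0],"hand":0},
  {"dp":[0.4,0,0],"turn":[0,0,0],"hand":0},
])

```text
time_s: 13.35
tcp_pos: [582.4, -22.5, 39.4]
eef_rot: [[1.0, -0.0, -0.003], [-0.0, -1.0, -0.0], [-0.003, 0.0, -1.0]]
force: [-3.9, 0.1, 5.5]
opening: 28.1
```

>>> drive_tool([
  {"dp":[0.2,0,0],"turn":[0,0,0],"hand":0},
  {"dp":[0.4,0,0],"turn":[0,0,0],"hand":0},
  {"dp":[0.4,0,0],"turn":[0,0,0],"hand":0},
  {"dp":[0.4,0,0],"turn":[0,0,0],"hand":0},
])

```text
time_s: 13.68
tcp_pos: [584.7, -22.5, 39.4]
eef_rot: [[1.0, -0.0, -0.007], [-0.0, -1.0, -0.0], [-0.007, 0.0, -1.0]]
force: [-7.4, 0.7, 8.9]
opening: 27.8
```

>>> drive_tool([
  {"dp":[0.2,0,0],"turn":[0,0,0],"hand":0},
  {"dp":[0.4,0,0],"turn":[0,0,0],"hand":0},
  {"dp":[0.4,0,0],"turn":[0,0,0],"hand":0},
  {"dp":[0.4,0,0],"turn":[0,0,0],"hand":0},
])

```text
time_s: 14.02
tcp_pos: [587.2, -22.6, 39.3]
eef_rot: [[1.0, 0.0, -0.011], [0.0, -1.0, -0.001], [-0.011, 0.001, -1.0]]
force: [-11.3, -0.1, 11.5]
opening: 27.9
```

>>> drive_tool([
  {"dp":[0.2,0,0],"turn":[0,0.3,0],"hand":0},
  {"dp":[0.4,0,0],"turn":[0,0.5,0],"hand":0},
  {"dp":[0.6,0,0],"turn":[0,0.6,0],"hand":0},
  {"dp":[0.6,0,0],"turn":[0,0.6,0],"hand":0},
  {"dp":[0.6,0,0],"turn":[0,0.6,0],"hand":0},
])

```text
time_s: 14.43
tcp_pos: [592.8, -22.6, 39.3]
eef_rot: [[1.0, 0.0, -0.001], [0.0, -1.0, -0.001], [-0.001, 0.001, -1.0]]
force: [-12.0, -0.0, 12.9]
opening: 27.9
```

>>> drive_tool([
  {"dp":[0.2,0,0],"turn":[0,0.1,0],"hand":0},
  {"dp":[0.4,0,0],"turn":[0,0.2,0],"hand":0},
  {"dp":[0.6,0,0],"turn":[0,0.2,0],"hand":0},
  {"dp":[0.6,0,0],"turn":[0,0.2,0],"hand":0},
  {"dp":[0.6,0,0],"turn":[0,0.2,0],"hand":0},
])

```text
time_s: 14.85
tcp_pos: [598.9, -22.7, 39.3]
eef_rot: [[1.0, 0.0, 0.002], [0.0, -1.0, -0.001], [0.002, 0.001, -1.0]]
force: [-11.7, -0.0, 11.4]
opening: 28.0
```

>>> drive_tool([
  {"dp":[0.2,0,0],"turn":[0,0,0],"hand":0},
  {"dp":[0.4,0,0],"turn":[0,0,0],"hand":0},
  {"dp":[0.5,0,0],"turn":[0,0,0],"hand":0},
  {"dp":[0.5,0,0],"turn":[0,0,0],"hand":0},
  {"dp":[0.5,0,0],"turn":[0,0,0],"hand":0},
])

```text
time_s: 15.27
tcp_pos: [603.8, -22.7, 39.3]
eef_rot: [[1.0, 0.0, 0.002], [0.0, -1.0, -0.001], [0.002, 0.001, -1.0]]
force: [-10.4, 0.2, 11.8]
opening: 27.8
```

```bash
python3 - <<'E'
from h import *
plan(605,-23,39.3,0)
q=snap('scene','scene5'); s=snap('top','top5')
A=cv2.resize(s['image'][130:205,240:330],None,fx=4,fy=4,interpolation=2); B=cv2.resize(q['image'][185:300,210:320],None,fx=4,fy=4,interpolation=2)
c=np.zeros((470,800,3),np.uint8); c[:A.shape[0],:A.shape[1]]=A; c[:B.shape[0],360:360+B.shape[1]]=B
cv2.imwrite('pics/c5.png',c)
E
```

```text
dp cm [0.12 0.03 0.  ] turn [ 0.04 -0.12  0.  ] force [-10.4   0.2  11.8] open 27.8 p [603.8 -22.7  39.3] t 15.2667
```

View pics/c5.png

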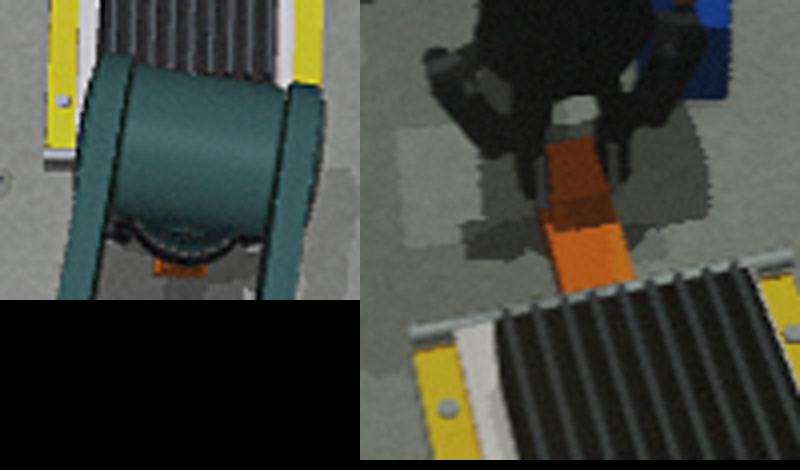

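The scene crop shows the wedge under the bar at its middle. The black line is hidden at the bar, and there are now gaps between the bar ends and the rails at (430,335) and (775,270). I'll measure the lift from how far the bar's image shifted compared with the earlier scene picture.

```bash
python3 - <<'E'
from h import *
a=load('scene4');b=load('scene5')
g=[cv2.cvtColor(k['image'],cv2.COLOR_BGR2GRAY) for k in(a,b)]
g=[cv2.resize(k,None,fx=4,fy=4,interpolation=2) for k in g]
for n,y0 in(('barR',-110),('barR2',-90),('barL',60),('fin',-25)):
    X=lambda L:np.array([658.7,y0,20+L]) if n!='fin' else np.array([702,y0,81+L*.78])
    u=w2px(a,X(0)); c=((u+.5)*4).astype(int); w,h=(24,26) if n!='fin' else (90,26)
    t=g[0][c[1]-h:c[1]+h,c[0]-w:c[0]+w]; S=g[1][c[1]-h-40:c[1]+h+40,c[0]-w-20:c[0]+w+20]
    r=cv2.matchTemplate(S,t,cv2.TM_CCOEFF_NORMED); _,m,_,l=cv2.minMaxLoc(r)
    print(n,u.round(1),'shift px',(l[0]-20)/4,(l[1]-40)/4,'score',round(m,2),'expected for 6mm',(w2px(a,X(6))-u).round(2))
E
```

```text
barR [226.4 268.4] shift px 0.0 -1.25 score 0.81 expected for 6mm [-0.32 -1.95]
barR2 [236.6 266.3] shift px -0.25 -1.5 score 0.93 expected for 6mm [-0.27 -1.95]
barL [310.4 250.8] shift px 0.0 -1.25 score 0.84 expected for 6mm [ 0.12 -1.97]
fin [273.8 255.8] shift px 0.25 -1.0 score 0.92 expected for 6mm [-0.06 -1.7 ]
```

The image shift suggests a lift of 4–5 mm and the kinematics suggest about 5.9 mm. I'll push 2 mm more and measure with a sharper method: the bar's edge profile.

>>> drive_tool([
  {"dp":[0.1,0,0],"turn":[0,0,0],"hand":0},
  {"dp":[0.2,0,0],"turn":[0,0,0],"hand":0},
  {"dp":[0.2,0,0],"turn":[0,0,0],"hand":0},
  {"dp":[0.2,0,0],"turn":[0,0,0],"hand":0},
  {"dp":[0.2,0,0],"turn":[0,0,0],"hand":0},
])

```text
time_s: 15.78
tcp_pos: [605.7, -22.7, 39.3]
eef_rot: [[1.0, 0.0, 0.002], [0.0, -1.0, -0.001], [0.002, 0.001, -1.0]]
force: [-10.9, -0.5, 11.6]
opening: 28.3
```

```bash
python3 - <<'E'
from h import *
from scipy.ndimage import map_coordinates
plan(605,-23,39.3,0)
a=load('scene4');b=load('scene5');snap('scene','scene6');c=load('scene6')
# brightness profile against assumed bar height, averaged along the bar's two free ends
H=np.arange(-25,30,.25)
def prof(s,ys):
    g=cv2.cvtColor(s['image'],cv2.COLOR_BGR2GRAY).astype(float); P=[]
    for y in ys:
        uv=np.array([w2px(s,[658.7,y,20+h]) for h in H]); P.append(map_coordinates(g,[uv[:,1],uv[:,0]],order=1))
    return np.mean(P,0)
for n,ys in(('right',np.arange(-114,-60,1.5)),('left',np.arange(50,72,1.5))):
    p0=prof(a,ys); m=(H>-6)&(H<9)   # bar itself incl. upper edge
    for k,s in(('5',b),('6',c)):
        p=prof(s,ys); best=[]
        for L in np.arange(0,12,.25):
            i=int(L/.25); x=p0[m]; y=np.roll(p,-i)[m]; best.append(np.corrcoef(x,y)[0,1])
        j=int(np.argmax(best)); print(n,k,'lift',j*.25,round(best[j],3))
    print(' rest',p0[::12].round(),'\n now ',p[::12].round())
crop(c,'c6',205,180,325,300,5)
E
```

```text
dp cm [-0.07  0.03  0.  ] turn [ 0.04 -0.11  0.01] force [-10.9  -0.5  11.6] open 28.3 p [605.7 -22.7  39.3] t 15.7833
right 5 lift 4.0 0.878
right 6 lift 4.25 0.878
 rest [117. 116. 118. 117. 110.  96.  95.  98. 121. 126. 110. 111. 112. 114.
 113. 111. 111. 112. 113.] 
 now  [121. 120. 121. 122. 115. 103. 100.  96.  99. 106. 122. 114.  99.  98.
  99.  97.  97.  98.  98.]
left 5 lift 5.25 0.992
left 6 lift 5.75 0.983
 rest [104. 110. 113. 114.  90.  60.  78. 104. 132. 129. 111. 111. 111. 111.
 112. 112. 111. 111. 110.] 
 now  [ 99. 103. 107. 112.  95.  75.  83.  68.  79. 114. 138. 136. 113. 113.
 115. 116. 115. 115. 113.]
```

View pics/c6.png

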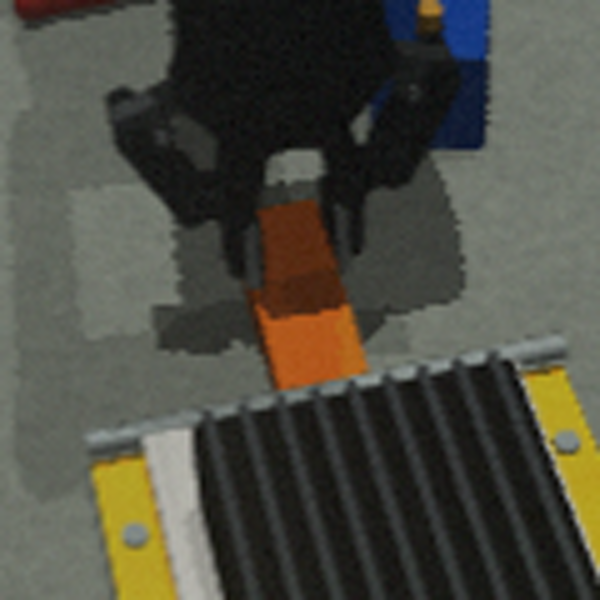

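The lift now agrees: the left end's profile gives 5.75 mm, the bar's bright peak moved about 6 mm, and by kinematics the tip is about 54 mm past the bar. The crop shows the bar clear of both rails, and the wedge centred and gripped. I'll hold to check it is steady, then hand in.

>>> drive_tool([
  {"dp":[0,0,0],"turn":[0,0,0],"hand":0},
  {"dp":[0,0,0],"turn":[0,0,0],"hand":0},
  {"dp":[0,0,0],"turn":[0,0,0],"hand":0},
  {"dp":[0,0,0],"turn":[0,0,0],"hand":0},
  {"dp":[0,0,0],"turn":[0,0,0],"hand":0},
  {"dp":[0,0,0],"turn":[0,0,0],"hand":0},
])

```text
time_s: 16.33
tcp_pos: [605.7, -22.7, 39.3]
eef_rot: [[1.0, 0.0, 0.002], [0.0, -1.0, -0.001], [0.002, 0.001, -1.0]]
force: [-11.2, 0.3, 12.3]
opening: 27.7
```

```bash
python3 -c "
from h import *
plan(605.7,-22.7,39.3,0)
print(job.sign_off())"
```

```text
dp cm [0. 0. 0.] turn [ 0.04 -0.12  0.  ] force [-11.2   0.3  12.3] open 27.7 p [605.7 -22.7  39.3] t 16.3333
the job is handed in; nothing more can be done
None
```

The job is done and handed in at about 16 s. I put the smallest contactor in the grey bin; a picture shows it upright in the middle. I then pushed the wedge, gripped by its block and flat on the bench, under the middle of the bar, and left it there still gripped.

- **Lift:** about 6 mm. The bar's left end gave 5.75 mm in the picture, and the tip is about 54 mm past the bar by kinematics, which means about 6.1 mm. The final picture shows the bar clear of both rails.
- **Steadiness:** over the last half second the arm held steady, with about 11 N of push and 12 N upward on the tool.
- **Disagreement:** the bar's right end gave only 4.25 mm. The arm's shadow falls there and the match was poor (0.88), so I trusted the left end. Image matching before the last 2 mm push had also read lower, at 4–5 mm.
- **Not checked:** I did not re-measure the carton, gauge, screwdriver or larger contactors at the end. None was on the arm's path, and I saw no unexpected force in the readings.

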